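# Refit the upper burr of the coffee grinder

### The job

The coffee grinder has been cleaned: put its upper burr back. Lift the burr by its grip bridge, turn it until its wide red tab lines up with the wide notch in the grinder's collar (at the red triangle), lower it fully home, then turn it clockwise (seen from above) until it stops, so that it is locked at the white dot, and let go. Leave the hopper and the brush where they are.

Things in the scene. Friction and masses are not known exactly. Their poses are not given: they have to be found in the camera images.
- throat (a point): Centre of the grinder's open throat, level with the top face of the black ribbed collar (96 mm wide, top 165 mm above the worktop; grinder and collar are fixed). z up along the axis; +x runs to the wide notch, marked by a red triangle. Bore 58 mm across in a 6 mm thick steel ledge; under it is a groove 8 mm high whose floor, 14 mm below the top face, carries the burr's tabs.
- notch (a point): Middle of the wide notch in the ledge, at top-face level, 33 mm from the throat's axis. It is 38 degrees (20 mm) wide; two narrow notches, 24 degrees (12 mm), lie at 120 degrees to either side. All reach out to 36.5 mm. From here the seated burr turns 50 degrees clockwise seen from above (yaw falling) to a fixed stop; the other way it is blocked within 6 degrees.
- lock (a point): Where the point burr_tab lies once the burr is locked against its stop: in the groove under the ledge, 50 degrees clockwise of the wide notch, 31 mm from the throat's axis, 11 mm below the collar's top face. A white dot on the collar's face, 12 mm farther out, marks it.
- burr_grip (a point): Centre of the grip bridge of the loose upper burr, on its axis, 45 mm above its underside; the burr (about 130 g, grey, 62 mm high) stands upright on the worktop. z up; +x runs along the bridge to the red tab. The bridge is a bar 46 mm long (x), 10 mm thick (y), 28 to 62 mm above the underside; grip it across the 10 mm. Fully home, this point is 19 mm above the collar's top face.
- burr_tab (a point): Middle of the wide red tab, 31 mm from the burr's axis, 15 mm above its underside. It is 30 degrees (17 mm) wide; two narrow grey tabs, 16 degrees (9 mm), are at 120 degrees to either side. All stand out to 34.5 mm, 12 to 17.5 mm above the underside, with 2 mm play per side in the notches. A red arrow and a stripe on the bridge's top point to it.
- burr_foot (a point): Centre of the burr's underside. The steel burr widens from 45 mm here to 53 mm at 9 mm up; above that the carrier is round, 55 mm across, to 28 mm up (1.5 mm play all round in the bore). Fully home this point is 26 mm below the collar's top face; if the tabs stand on the ledge instead of in the notches, the burr sits 14 mm higher and is loose.
- hopper: The grinder's bean hopper, taken off: smoky clear funnel with black rims, 121 mm across, 116 mm high, standing on the worktop to the right of the grinder. Origin at the centre of its underside. Leave it alone.
- brush: Small cleaning brush, 150 mm long, lying on the worktop between the grinder and the burr. Origin near its middle. Leave it alone.
There are look-alikes about, which are no part of the job. What is shaped like the part that bears burr_grip but green or purple is not meant.

How it is judged (in metres and radians):
On the way, in this order (a step that is already met when the one before it is completed fails the run):
1. the burr has dropped fully home through the notches (horizontal distance between burr_grip and throat below 0.004 m and z of burr_tab in the frame of throat below -0.008 m and angle between burr_grip's own z axis and vertical below 0.06 rad), for 0.1 s.
2. the burr is turned clockwise to its stop (distance between burr_tab and lock below 0.006 m and angle between burr_grip's own z axis and vertical below 0.06 rad), for 0.2 s.
At the end, for the whole second after the job is handed in: The burr sits upright (within 0.06 rad) and at rest in the collar, centred within 4 mm and its wide tab at least 8 mm below the collar's top face, with the middle of the red tab within 6 mm of the lock point (all of step 2 and horizontal distance between burr_grip and throat below 0.004 m and z of burr_tab in the frame of throat below -0.008 m and linear speed of burr below 0.02 m/s and angular speed of burr below 0.1 rad/s); the robot touches nothing.
It fails at once if the hopper is moved by more than 40 mm (distance of hopper from where it was at the start of the episode above 0.04 m).
It fails at once if the brush is moved by more than 40 mm (distance of brush from where it was at the start of the episode above 0.04 m).
It also fails if it takes over 45 s, if anything falls off the work surface, if the arm or the gripper's body presses on something with over 40 N, if the wrist force passes 120 N, or if a joint passes its speed limit or range.

### The arm

A 6-joint arm with a two-finger parallel gripper is mounted at the origin on a cart in front of the work surface, level with it; the furniture and walls round the work are solid. World frame = base frame: x ahead of the robot, y to its left, z up, the work surface at z = 0. Lengths are in mm, angles in rad, forces in N, time in s.
With the tool pointing down it reaches from about 300 to 775 mm from the base axis. Payload 14.6 kg.
Tool frame: the origin (TCP) lies midway between the tips of the shut fingers; the grasp point (between the pads) lies 19 mm behind it; z points along the fingers, y is the line along which they close (so a half turn about z gives the same grasp; the last joint's range is limited). The gripper opens to 94 mm and grips with 3 to 60 N. Pads are 16 mm wide; open, the fingers measure 119 mm over their backs; the gripper's body (75 mm by 177 mm) begins 78 mm behind the grasp point.
Start: joints at [-1.231, 0.3, 1.521, -0, 1.321, -0.067], TCP at [217.612, -505.108, 205.446] pointing down, gripper open.
Joint ranges: [-3.03, 3.03], [-0.79, 2.21], [0.23, 2.52], [-1.04, 4.18], [0, 3.07], [-2.55, 2.55]. Speed limits (rad/s): [2.22, 2.22, 2.57, 3.14, 3.14, 3.14].

### API

Orientations are given as [roll, pitch, yaw] about the fixed x, y, z axes, in that order (R = Rz(yaw) Ry(pitch) Rx(roll)).
In Python, from cell import manip, camera gives the robot as it stands.
- The arm moves only by the tool move_arm, never from a script. Its arguments are lists of equal length, an entry for each row: "dp": the shift along the world's x, y, z in mm, a list of three; "rotation": the turn, a rotation vector about the world's x, y, z in rad, a list of three; "hand": the opening, from 0 (shut) to 1 (fully open). A call has 1 to 10 rows; each row shifts and turns the commanded pose from where the row before left it; what a row does not reach is not made up. A row lasts 1/8 s, in which the tool goes at most 62.5 mm and 10.7 degrees, less where a joint would pass 70% of its speed; a pose out of reach is approached as far as the arm can. A call with a gripper value outside its range is refused whole. The fingers move at their own pace and stop on an object; "newtons" is the grip in N (left out, the last holds). Time passes only in rows, so rows that do not move let the fingers close. It gives the time, the measured TCP pose, the force, the opening and the grip force at its end, in the units of the state.
- manip.read_state(): the state, without advancing time (a new reading comes with each control period).
- camera(name): name is "scene" or "top"; returns a dict with "image" (420x560x3 uint8, red, green, blue), "fx", "fy", "cx", "cy" (pixels), "R" (3x3) and "t" (3): a world point X has camera coordinates R X + t. Camera axes: x right, y down, z forward; pixel columns grow to the right and rows downward; lengths in mm; the calibration is good to about 2 mm. A picture is of the moment at which its call begins. There is no depth.
- manip.sign_off(): hands the job in; it is judged then, once.
The state is a dict: "clock": time; "joints": joint angles; "qd": joint speeds; "effort": joint torques, N m; "eef_pos": TCP position; "eef_rot": TCP orientation; "wrist_force": force on the tool from outside, world axes, zero at the start; "moment": the same for the moment, N m; "finger_gap": finger opening in mm; "finger_force": force on a finger pad.
Only numpy, scipy, OpenCV 4.12 (cv2) and the standard library are available. Lean on these libraries where they do the work, as an engineer would, in place of code of your own. Each camera call takes 0.05 s, during which the arm holds its last target. There are 200 camera calls.

## Working session

There is one attempt and no reset: what is moved stays moved. The work goes in short steps, Python scripts to look and compute and a tool call to move; the robot and the scene stay as the last step left them, time stands still between calls to the robot, and variables do not carry over. Pictures are saved under pics/ and viewed, at most 10 in all, crops included, and the job is handed in when it is done.

Besides the shell and the picture viewer there is one more tool, called after ">>>" in YAML: its name, and indented under it one key for each argument. move_arm: Moves the arm, as the interface text tells. Its arguments: {"type":"object","properties":{"dp":{"type":"array","items":{"type":"array","items":{"type":"number"}}},"rotation":{"type":"array","items":{"type":"array","items":{"type":"number"}}},"hand":{"type":"array","items":{"type":"number"}},"newtons":{"type":"number"}},"required":["dp","rotation","hand"]}

```bash
mkdir -p pics; ls; cat > h.py <<'E'
import numpy as np, cv2
from cell import manip, camera
def shot(n,f):
    c=camera(n); cv2.imwrite(f'pics/{f}.png',c['image'][:,:,::-1]); np.savez(f'pics/{f}.npz',**c); return c
def load(f): return np.load(f'pics/{f}.npz')
def crop(f,x0,y0,x1,y1,s,o):
    im=cv2.imread(f'pics/{f}.png')[y0:y1,x0:x1]; cv2.imwrite(f'pics/{o}.png',cv2.resize(im,None,fx=s,fy=s,interpolation=cv2.INTER_CUBIC))
def ray(c,u,v,z):
    R,t=c['R'],c['t']; o=-R.T@t; d=R.T@np.array([(u-c['cx'])/c['fx'],(v-c['cy'])/c['fy'],1]); return o+d*(z-o[2])/d[2]
def proj(c,X):
    p=c['R']@np.array(X,float)+c['t']; return np.array([c['fx']*p[0]/p[2]+c['cx'],c['fy']*p[1]/p[2]+c['cy']])
E
python3 - <<'E'
from h import *
a=shot('scene','s0');b=shot('top','t0')
im=np.vstack([a['image'],b['image']])[:,:,::-1]
for c in(a,b): print(-c['R'].T@c['t'],c['fx'],c['R'][2])
cv2.imwrite('pics/both.png',cv2.resize(np.hstack([a['image'],b['image']])[:,:,::-1],(800,300)))
print(manip.read_state())
E
```

```text
pics
[-496.19118266  553.4673282   911.10745092] 481.704236744899 [ 0.71637396 -0.40076028 -0.57113882]
[ 2.02725536e+02 -1.50715731e+00  1.52833035e+03] 502.186019464973 [ 0.17703353  0.00286683 -0.98420064]
{'clock': 0.1, 'joints': array([-1.23058662e+00,  3.00371959e-01,  1.52152042e+00, -4.36611111e-05,
        1.32068521e+00, -6.65629843e-02]), 'qd': array([-1.03798535e-03,  1.19173801e-04, -5.54076273e-04, -1.61498743e-04,
       -1.98264446e-03,  8.29154690e-06]), 'effort': array([ 3.78110140e-03, -5.32642400e+01, -3.53285480e+01,  7.10312999e-02,
        2.34676368e-02, -7.27857037e-05]), 'eef_pos': array([ 217.53368853, -504.89904459,  204.96636879]), 'eef_rot': array([-3.14060708e+00, -2.33137323e-05,  4.06783508e-01]), 'wrist_force': array([-0.67699942, -0.25114579, -0.72799665]), 'moment': array([ 0.02982509,  0.01853471, -0.05735002]), 'finger_force': 0.0, 'finger_gap': 93.90975557054306}
```

View pics/t0.png

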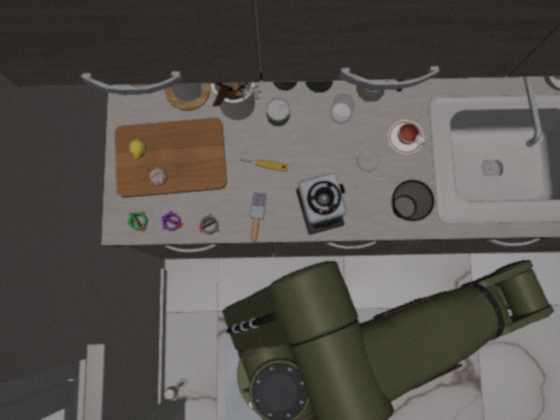

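View pics/s0.png

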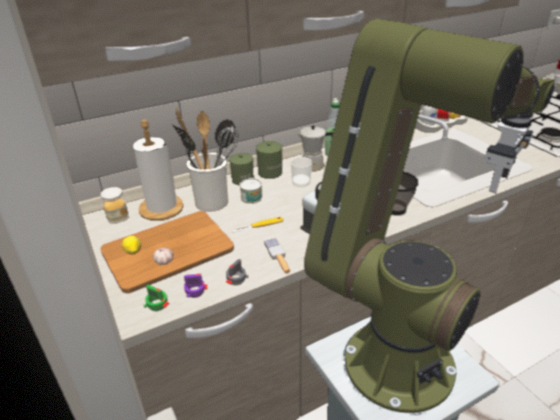

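The scene holds three burr shapes, in top-picture pixels: green (138,221), purple (172,221) and grey (209,225). Grey is the one I want. The grinder is at (323,198), the hopper at (412,200) and the brush at (258,215).

```bash
python3 - <<'E'
from h import *
crop('t0',189,205,229,245,10,'a');crop('t0',296,170,352,226,7.15,'b')
a=cv2.imread('pics/a.png');b=cv2.imread('pics/b.png');cv2.imwrite('pics/ab.png',np.hstack([a[:400,:400],b[:400,:400]]))
c=load('t0')
print(ray(c,209,225,45),ray(c,324,197,165))
E
```

```text
[434.77625381 203.36626422  45.        ] [ 488.43098519 -131.76144047  165.        ]
```

View pics/ab.png

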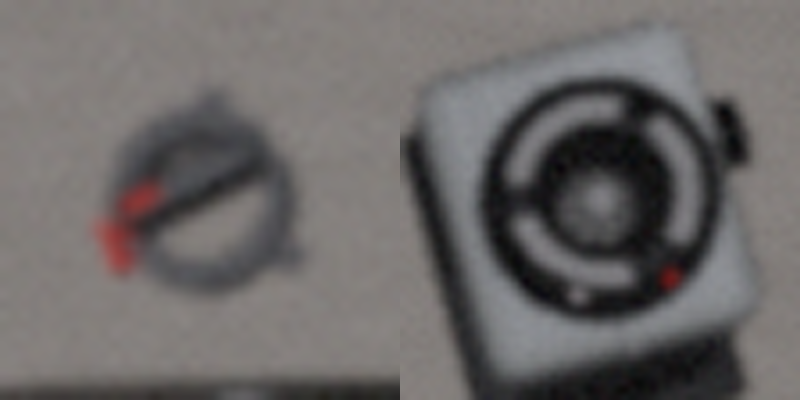

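```bash
python3 - <<'E'
from h import *
c=load('t0')
A=lambda x,y,z: ray(c,189+x/10-.5,205+y/10-.5,z)
B=lambda x,y: ray(c,296+(x-400)/7.143-.5,170+y/7.143-.5,165)
tabs=[A(115,245,15),A(210,100,17),A(292,258,17)]
for p in tabs: print('tab',p)
print('ring28',A(205,205,25))
print('bridge top',A(145,195,62),A(250,150,62))
ang=lambda p,q: np.degrees(np.arctan2(*(p-q)[1::-1]))
m=A(205,205,25)
print([ang(p,m) for p in tabs], ang(A(145,195,62),A(250,150,62)))
C=B(600,197);T=B(672,278);D=B(580,295)
print(C,ang(T,C),np.linalg.norm(T-C),ang(D,C),np.linalg.norm(D-C),ang(B(638,105),C),ang(B(520,197),C))
# collar edge by dark blob fit
g=c['image'].mean(2)[178:218,303:343]
g=cv2.resize(c['image'][170:226,296:352],None,fx=8,fy=8,interpolation=cv2.INTER_CUBIC).mean(2)
for ang0 in range(0,360,30):
    pr=[]
    for r in np.arange(10,21,.1):
        x=27.5+r*np.cos(np.radians(ang0));y=27.1+r*np.sin(np.radians(ang0))
        pr.append(g[int((y+.5)*8),int((x+.5)*8)])
    k=np.argmax(np.diff(cv2.blur(np.array(pr)[:,None],(1,9)).ravel())); r=10+k*.1
    p=ray(c,296+27.5+r*np.cos(np.radians(ang0)),170+27.1+r*np.sin(np.radians(ang0)),165); print(ang0,round(r,1),p[:2].round(1))
E
```

```text
tab [427.66476081 234.88004334  15.        ]
tab [471.61183806 205.87950527  17.        ]
tab [422.34774869 180.67590571  17.        ]
ring28 [437.90503381 206.12860804  25.        ]
bridge top [435.44772984 218.78871556  62.        ] [448.34073319 187.77217742  62.        ]
[np.float64(109.60415141760478), np.float64(-0.42342421488526794), np.float64(-121.4342461855497)] 112.57175576530211
[ 488.233101   -130.36715769  165.        ] -140.61361889519694 42.05204162168399 166.74420439440053 39.54475260555433 -23.87560713723216 88.88506799208545
0 10.5 [ 487.6 -159.4]
30 16.7 [ 463.8 -169.5]
60 17.0 [ 446.3 -152.3]
90 17.3 [ 439.5 -128.7]
120 17.3 [ 446.5 -105.1]
150 16.7 [465.4 -89.6]
180 16.4 [489.1 -84.9]
210 16.5 [512.4 -91.5]
240 16.8 [ 530.  -108.4]
270 16.5 [ 535.2 -132. ]
300 16.8 [ 529.1 -155.2]
330 10.5 [ 502.6 -156.1]
```

>>> move_arm:
  dp:
    - [14,44,4]
    - [14,44,4]
    - [14,44,4]
    - [14,44,4]
    - [14,44,4]
    - [14,44,4]
    - [14,44,4]
    - [14,44,4]
    - [14,44,4]
    - [14,44,4]
  rotation:
    - [0,0,0.1]
    - [0,0,0.1]
    - [0,0,0.1]
    - [0,0,0.1]
    - [0,0,0.1]
    - [0,0,0.1]
    - [0,0,0.1]
    - [0,0,0.1]
    - [0,0,0.1]
    - [0,0,0.1]
  hand: [1,1,1,1,1,1,1,1,1,1]
  newtons: 25

```text
clock: 1.35
eef_pos: [357.7, -63.6, 245.6]
eef_rot: [3.142, 0.0, 1.41]
wrist_force: [0.5, -0.4, -0.7]
finger_gap: 93.8
finger_force: 0.0
```

>>> move_arm:
  dp:
    - [14,44,0]
    - [14,44,0]
    - [14,44,0]
    - [14,44,0]
    - [14,44,-10]
    - [10,44,-30]
    - [0,4,-30]
    - [0,0,0]
  rotation:
    - [0,0,0.1]
    - [0,0,0.1]
    - [0,0,0.1]
    - [0,0,0.1]
    - [0,0,0.1]
    - [0,0,0.1]
    - [0,0,0]
    - [0,0,0]
  hand: [1,1,1,1,0.6,0.6,0.6,0.6]

```text
clock: 2.35
eef_pos: [436.5, 202.9, 173.6]
eef_rot: [-3.137, -0.0, 2.008]
wrist_force: [-0.7, -0.3, 1.2]
finger_gap: 58.7
finger_force: 0.0
```

```bash
python3 - <<'E'
from h import *
s=manip.read_state();print(s['clock'],s['eef_pos'],s['eef_rot'],np.degrees(s['joints']),s['finger_gap'])
a=shot('scene','s1');b=shot('top','t1')
print(proj(a,(439,206,45)),proj(a,(488,-130,165)),proj(b,(439,206,45)))
u,v=proj(a,(439,206,45)).astype(int); p,q=proj(a,(488,-130,165)).astype(int)
crop('s1',u-40,v-50,u+40,v+30,5,'a');crop('s1',p-40,q-40,p+40,q+40,5,'b')
cv2.imwrite('pics/v1.png',np.hstack([cv2.imread('pics/a.png'),cv2.imread('pics/b.png')]));print(u-40,v-50,p-40,q-40)
E
```

```text
2.35 [436.52918261 202.86664335 173.64124519] [-3.13715825e+00 -3.22375997e-04  2.00757057e+00] [ 2.05656743e+01  1.03171855e+01  1.00075302e+02 -1.42849450e-03
  6.98622525e+01 -4.45919268e+00] 58.71795458446355
[235.14417453 267.82460148] [330.66391496 188.54194119] [208.12775115 223.62094923]
195 217 290 148
```

View pics/v1.png

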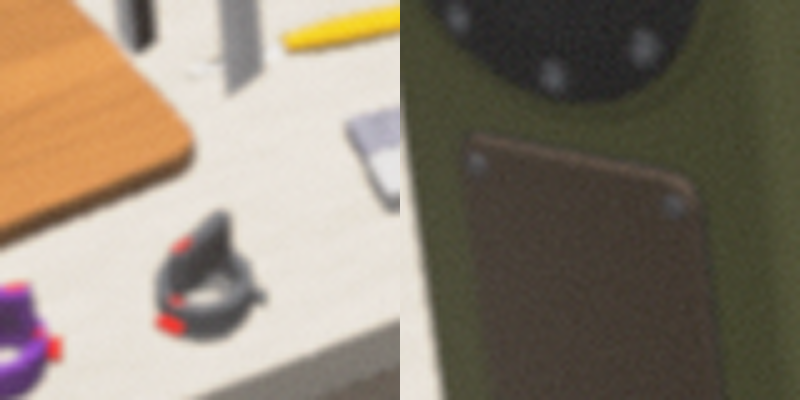

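>>> move_arm:
  dp:
    - [1.5,3,0]
    - [0,0,-45]
    - [0,0,-45]
    - [0,0,-40]
    - [0,0,-12]
    - [0,0,0]
    - [0,0,0]
    - [0,0,0]
    - [0,0,0]
    - [0,0,0]
  rotation:
    - [0,0,0]
    - [0,0,0]
    - [0,0,0]
    - [0,0,0]
    - [0,0,0]
    - [0,0,0]
    - [0,0,0]
    - [0,0,0]
    - [0,0,0]
    - [0,0,0]
  hand: [0.6,0.6,0.6,0.6,0.6,0.6,0,0,0,0]

```text
clock: 3.7
eef_pos: [439.2, 205.9, 33.7]
eef_rot: [3.141, 0.0, 2.007]
wrist_force: [-0.2, -0.5, -0.7]
finger_gap: 19.5
finger_force: 0.0
```

>>> move_arm:
  dp:
    - [0,0,0]
    - [0,0,0]
    - [0,0,6]
    - [0,0,6]
    - [0,0,0]
    - [0,0,0]
    - [0,0,0]
    - [0,0,0]
    - [0,0,0]
    - [0,0,0]
  rotation:
    - [0,0,0]
    - [0,0,0]
    - [0,0,0]
    - [0,0,0]
    - [0,0,0.17]
    - [0,0,0.17]
    - [0,0,0.17]
    - [0,0,0.17]
    - [0,0,0.17]
    - [0,0,0.17]
  hand: [0,0,0,0,0,0,0,0,0,0]

```text
clock: 4.95
eef_pos: [439.2, 205.9, 45.8]
eef_rot: [3.142, 0.0, 3.032]
wrist_force: [0.4, 0.3, -1.2]
finger_gap: 10.0
finger_force: 25.0
```

>>> move_arm:
  dp:
    - [0,0,0]
    - [0,0,0]
    - [0,0,0]
    - [0,0,0]
    - [0,0,-5]
    - [0,0,-5]
    - [0,0,-2]
    - [0,0,0]
    - [0,0,0]
    - [0,0,0]
  rotation:
    - [0,0,0.17]
    - [0,0,0.17]
    - [0,0,0.17]
    - [0,0,0.05]
    - [0,0,0]
    - [0,0,0]
    - [0,0,0]
    - [0,0,0]
    - [0,0,0]
    - [0,0,0]
  hand: [0,0,0,0,0,0,0,0,0.4,0.4]

```text
clock: 6.2
eef_pos: [439.1, 205.9, 33.4]
eef_rot: [-3.142, 0.0, -2.697]
wrist_force: [0.2, -0.1, -1.1]
finger_gap: 26.9
finger_force: 0.0
```

>>> move_arm:
  dp:
    - [0,0,20]
    - [0,0,30]
    - [0,0,5]
    - [0,0,0]
    - [0,0,0]
    - [0,0,0]
    - [0,0,0]
    - [0,0,0]
    - [0,0,0]
    - [0,0,0]
  rotation:
    - [0,0,0]
    - [0,0,0]
    - [0,0,-0.18]
    - [0,0,-0.18]
    - [0,0,-0.18]
    - [0,0,-0.18]
    - [0,0,-0.18]
    - [0,0,-0.18]
    - [0,0,-0.18]
    - [0,0,-0.18]
  hand: [0.4,0.4,0.4,0.4,0.4,0.4,0.4,0.4,0.4,0.4]

```text
clock: 7.45
eef_pos: [439.1, 205.9, 88.4]
eef_rot: [-3.142, 0.0, 2.141]
wrist_force: [0.2, -0.0, -0.1]
finger_gap: 37.5
finger_force: 0.0
```

>>> move_arm:
  dp:
    - [0,0,0]
    - [0,0,0]
    - [0,0,0]
    - [0,0,0]
    - [0,0,0]
    - [0,0,0]
    - [0,0,0]
    - [0,0,0]
    - [0,0,0]
    - [0,0,-25]
  rotation:
    - [0,0,-0.18]
    - [0,0,-0.18]
    - [0,0,-0.18]
    - [0,0,-0.18]
    - [0,0,-0.18]
    - [0,0,-0.18]
    - [0,0,-0.18]
    - [0,0,-0.18]
    - [0,0,-0.18]
    - [0,0,-0.0816]
  hand: [0.4,0.4,0.4,0.4,0.4,0.4,0.4,0.4,0.4,0.4]

```text
clock: 8.7
eef_pos: [440.1, 206.3, 64.4]
eef_rot: [3.141, -0.003, 0.441]
wrist_force: [0.3, -0.2, 0.0]
finger_gap: 37.5
finger_force: 0.0
```

>>> move_arm:
  dp:
    - [0,0,-22]
    - [0,0,-8]
    - [0,0,0]
    - [0,0,0]
    - [0,0,0]
    - [0,0,0]
    - [0,0,20]
    - [0,0,50]
    - [0,0,60]
    - [0,0,60]
  rotation:
    - [0,0,0]
    - [0,0,0]
    - [0,0,0]
    - [0,0,0]
    - [0,0,0]
    - [0,0,0]
    - [0,0,0]
    - [0,0,0]
    - [0,0,0]
    - [0,0,0]
  hand: [0.4,0.4,0,0,0,0,0,0,0,0]

```text
clock: 9.95
eef_pos: [438.7, 205.7, 225.4]
eef_rot: [-3.142, 0.0, 0.445]
wrist_force: [0.5, -0.0, -0.7]
finger_gap: 10.1
finger_force: 25.0
```

>>> move_arm:
  dp:
    - [6,-42,0]
    - [6,-42,0]
    - [6,-42,0]
    - [6,-42,0]
    - [6,-42,0]
    - [6,-42,0]
    - [6,-42,0]
    - [7,-42,0]
    - [0,0,0]
  rotation:
    - [0,0,0.03]
    - [0,0,0.03]
    - [0,0,0.03]
    - [0,0,0.03]
    - [0,0,0.03]
    - [0,0,0.03]
    - [0,0,0.03]
    - [0,0,0]
    - [0,0,0]
  hand: [0,0,0,0,0,0,0,0,0]

```text
clock: 11.08
eef_pos: [488.0, -132.2, 223.0]
eef_rot: [-3.141, 0.001, 0.652]
wrist_force: [0.3, -0.3, -1.2]
finger_gap: 9.8
finger_force: 25.0
```

```bash
python3 - <<'E'
from h import *
s=manip.read_state();print(s['clock'],s['eef_pos'],s['eef_rot'],np.degrees(s['joints']),s['finger_gap'])
a=shot('scene','s2');b=shot('top','t2')
u,v=proj(a,(488,-130,165)).astype(int); p,q=proj(b,(488,-130,165)).astype(int)
crop('s2',u-40,v-50,u+40,v+30,5,'a');crop('t2',p-30,q-30,p+30,q+30,6.667,'b')
cv2.imwrite('pics/v2.png',np.hstack([cv2.imread('pics/a.png'),cv2.imread('pics/b.png')[:400]]));print(u-40,v-50,p-30,q-30)
E
```

```text
11.075 [ 487.95383645 -132.16864319  223.03993475] [-3.14110880e+00  5.86810054e-04  6.52211103e-01] [-1.93004986e+01  1.07131912e+01  9.27995475e+01 -1.32224475e-02
  7.65288985e+01  3.33336509e+01] 9.840618094718609
290 138 293 167
```

View pics/v2.png

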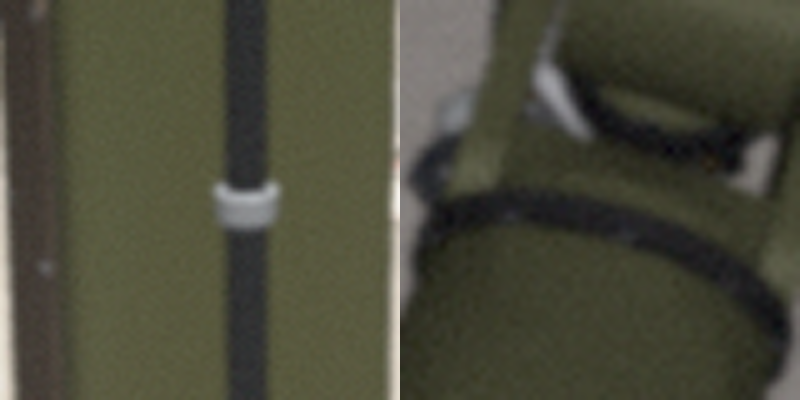

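The arm blocks both views of the collar, so I'll refine the notch yaw and throat centre from the clear first top picture.

```bash
python3 - <<'E'
from h import *
from scipy.optimize import minimize
c=load('t0'); im=c['image'].astype(np.float32); g=im.mean(2)
def samp(I,X):
    p=np.array([proj(c,x) for x in X],np.float32); return cv2.remap(I,p[:,0].reshape(1,-1),p[:,1].reshape(1,-1),cv2.INTER_CUBIC).ravel()
th=np.radians(np.arange(0,360,2))
def circ(cx,cy,r,z=165): return np.c_[cx+r*np.cos(th),cy+r*np.sin(th),0*th+z]
# ledge model: bright in 29..36.5 outside notches, dark elsewhere in 25..46 ; fit centre+yaw by correlation
rs=np.arange(25,47,1.5)
def f(p):
    cx,cy,yaw=p; I=np.concatenate([samp(g,circ(cx,cy,r)) for r in rs])
    d=(np.degrees(th)-yaw+180)%360-180
    n=(abs(d)<19)|(abs(abs(d)-120)<12)
    M=np.concatenate([np.where((r>29)&(r<37)&~n,1.,0.) for r in rs]).reshape(len(rs),-1)
    M=cv2.GaussianBlur(np.hstack([M]*3),(0,0),sigmaX=2.5,sigmaY=.8)[:,len(th):2*len(th)].ravel()
    return -np.corrcoef(I,M)[0,1]
best=min((minimize(f,(488,-130.5,y0),method='Nelder-Mead',options=dict(initial_simplex=[(488,-130.5,y0),(491,-130.5,y0),(488,-127.5,y0),(488,-130.5,y0+6)])) for y0 in(-150,-143,-136)),key=lambda r:r.fun); print(best.x,best.fun)
# colour centroids
red=np.clip(im[...,0]-im[...,1:].max(2)-25,0,None)
def cen(W,x0,y0,x1,y1):
    w=W[y0:y1,x0:x1];Y,X=np.mgrid[y0:y1,x0:x1];return (X*w).sum()/w.sum(),(Y*w).sum()/w.sum()
T=ray(c,*cen(red,329,204,339,213),165);cx,cy,_=best.x
print(T,np.degrees(np.arctan2(T[1]-cy,T[0]-cx)),np.hypot(T[1]-cy,T[0]-cx))
w=np.clip(g-100,0,None);w2=w*0;w2[208:214,317:324]=w[208:214,317:324];print(w[207:215,316:326].astype(int))
E
```

```text
Still running in the background as job /tmp/bash_jobs.1000/5a37ca564518 (pid 723). You'll get a notice when it ends.
```

```bash
kill -- -$(cat /tmp/bash_jobs.1000/5a37ca564518/pid); export OMP_NUM_THREADS=2 OPENBLAS_NUM_THREADS=2; timeout 100 python3 - <<'E'
from h import *
from scipy.optimize import minimize
cv2.setNumThreads(1)
c=dict(load('t0')); im=c['image'].astype(np.float32); g=im.mean(2)
th=np.radians(np.arange(0,360,3)); rs=np.arange(25,47,1.5)
T_,R_=np.meshgrid(th,rs)
def f(p):
    cx,cy,yaw=p; X=np.c_[(cx+R_*np.cos(T_)).ravel(),(cy+R_*np.sin(T_)).ravel(),np.full(T_.size,165.)]@c['R'].T+c['t']
    u=(c['fx']*X[:,0]/X[:,2]+c['cx']).astype(np.float32);v=(c['fy']*X[:,1]/X[:,2]+c['cy']).astype(np.float32)
    I=cv2.remap(g,u.reshape(T_.shape),v.reshape(T_.shape),cv2.INTER_LINEAR)
    d=abs((np.degrees(T_)-yaw+180)%360-180)
    n=(d<19)|(abs(d-120)<12)
    M=((R_>29)&(R_<37)&~n).astype(np.float32)
    M=cv2.GaussianBlur(np.hstack([M]*3),(0,0),sigmaX=2,sigmaY=.9)[:,len(th):2*len(th)]
    return -np.corrcoef(I.ravel(),M.ravel())[0,1]
for y0 in(-148,-140):
    r=minimize(f,(488,-130.5,y0),method='Nelder-Mead',options=dict(maxiter=150,xatol=.05,fatol=1e-5,initial_simplex=[(488,-130.5,y0),(491,-130.5,y0),(488,-127.5,y0),(488,-130.5,y0+6)])); print(r.x,r.fun)
cx,cy,_=r.x
red=np.clip(im[...,0]-im[...,1:].max(2)-25,0,None)
w=red[204:213,329:339];Y,X=np.mgrid[204:213,329:339]
T=ray(c,(X*w).sum()/w.sum(),(Y*w).sum()/w.sum(),165)
print(T,np.degrees(np.arctan2(T[1]-cy,T[0]-cx)),np.hypot(T[1]-cy,T[0]-cx))
print(g[207:215,316:326].astype(int))
E
```

```text
[ 490.27140079 -131.66654619 -145.72781242] -0.8630356034389275
[ 490.1926566  -131.66371017 -144.55552768] -0.8642388946243791
[ 455.75348354 -156.29667093  165.        ] -144.42537808676727 42.34193425865269
[[ 79 100 112 123 119 122 118 115 115 113]
 [ 43  60  77 101 111 116 121 120 122 121]
 [ 28  35  42  66  88  97 101 104 106 109]
 [ 24  21  36  57  91  89  72  61  63  62]
 [ 16  23  25  63  98  96  64  38  31  27]
 [ 50  35  28  40  66  65  44  24  23  22]
 [ 93  81  57  43  41  35  30  25  26  29]
 [131 124 106  88  75  68  64  55  58  64]]
```

>>> move_arm:
  dp:
    - [1,1,-10]
    - [0,0,-10]
    - [0,0,-6]
    - [0,0,-4]
    - [0,0,-3]
    - [0,0,0]
    - [0,0,0]
  rotation:
    - [0,0,-0.02]
    - [0,0,0]
    - [0,0,0]
    - [0,0,0]
    - [0,0,0]
    - [0,0,0]
    - [0,0,0]
  hand: [0,0,0,0,0,0,0]

```text
clock: 12.05
eef_pos: [490.0, -130.0, 191.1]
eef_rot: [3.138, -0.001, 0.635]
wrist_force: [4.6, -6.9, 0.5]
finger_gap: 10.0
finger_force: 25.0
```

>>> move_arm:
  dp:
    - [0.6,-1,0]
    - [0.6,-1,0]
    - [0,0,0]
  rotation:
    - [0,0,0]
    - [0,0,0]
    - [0,0,0]
  hand: [0,0,0]

```text
clock: 12.42
eef_pos: [490.2, -131.0, 190.2]
eef_rot: [-3.141, 0.0, 0.635]
wrist_force: [0.8, -0.8, -0.1]
finger_gap: 9.8
finger_force: 25.0
```

>>> move_arm:
  dp:
    - [0.2,-0.3,-1.5]
    - [0,0,-1]
    - [0,0,0]
  rotation:
    - [0,0,0]
    - [0,0,0]
    - [0,0,0]
  hand: [0,0,0]

```text
clock: 12.8
eef_pos: [490.7, -131.3, 189.4]
eef_rot: [3.141, -0.001, 0.635]
wrist_force: [-3.7, 0.9, 14.8]
finger_gap: 9.9
finger_force: 25.1
```

>>> move_arm:
  dp:
    - [0,0,2]
    - [-1.4,0,0]
    - [0,0,-1]
    - [0,0,-1]
    - [0,0,0]
  rotation:
    - [0,0,0]
    - [0,0,0]
    - [0,0,0]
    - [0,0,0]
    - [0,0,0]
  hand: [0,0,0,0,0]

```text
clock: 13.42
eef_pos: [489.8, -131.6, 189.6]
eef_rot: [3.139, -0.002, 0.635]
wrist_force: [-0.3, 1.5, 16.2]
finger_gap: 9.9
finger_force: 25.0
```

```bash
python3 - <<'E'
from h import *
s=manip.read_state();print(s['wrist_force'],s['moment'],s['eef_pos'],s['eef_rot'])
a=shot('scene','s3');b=shot('top','t3')
cv2.imwrite('pics/v3.png',np.hstack([a['image'][100:300,230:430],b['image'][130:250,270:390].repeat(1,0)[:120] if 0 else cv2.resize(b['image'][130:250,270:390],(200,200))])[:,:,::-1].repeat(2,0).repeat(2,1))
E
```

```text
[-0.31320218  1.48971818 16.21362949] [ 0.38607699  0.47720265 -0.01736192] [ 489.79016824 -131.56329087  189.59279171] [ 3.13937939e+00 -1.81204236e-03  6.35161190e-01]
```

View pics/v3.png

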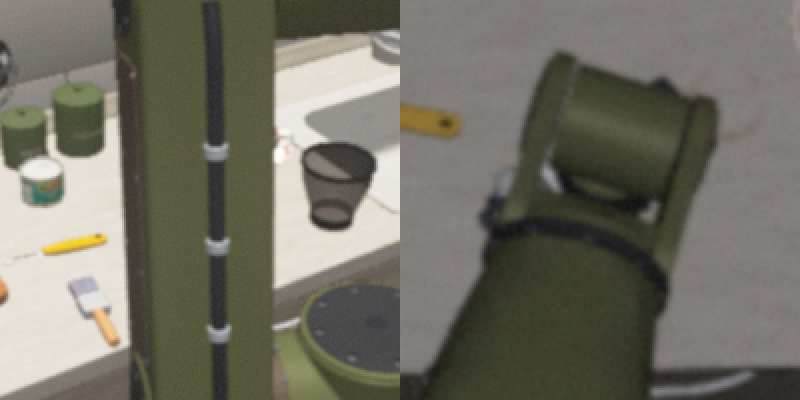

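>>> move_arm:
  dp:
    - [0,0,2]
    - [0.8,-0.8,0]
    - [0,0,-1]
    - [0,0,-1]
    - [0,0,0]
  rotation:
    - [0,0,0]
    - [0,0,0]
    - [0,0,0]
    - [0,0,0]
    - [0,0,0]
  hand: [0,0,0,0,0]

```text
clock: 14.15
eef_pos: [490.2, -132.2, 189.2]
eef_rot: [3.141, -0.001, 0.635]
wrist_force: [-2.4, 2.0, 15.4]
finger_gap: 9.9
finger_force: 25.1
```

```bash
cat > st.py <<'E'
from h import *
s=manip.read_state();print(s['clock'],s['wrist_force'].round(1),s['moment'].round(3),s['eef_pos'].round(1),s['eef_rot'].round(3),s['finger_gap'])
E
python3 st.py
```

```text
14.15 [-2.4  2.  15.4] [ 0.655  0.94  -0.051] [ 490.2 -132.2  189.2] [ 3.141e+00 -1.000e-03  6.350e-01] 9.881018347047947
```

>>> move_arm:
  dp:
    - [0,0,3]
    - [2,0,0]
    - [2,0,0]
    - [0,0,0]
    - [0,0,0]
  rotation:
    - [0,0,0]
    - [0,0,0]
    - [0,0,0]
    - [0,0,0]
    - [0,0,0]
  hand: [0,0,0,0,0]

```text
clock: 14.78
eef_pos: [493.9, -132.2, 190.7]
eef_rot: [-3.141, 0.0, 0.635]
wrist_force: [0.1, 0.1, -1.1]
finger_gap: 10.1
finger_force: 25.0
```

```bash
python3 st.py
```

```text
14.775 [ 0.1  0.1 -1.1] [-0.018 -0.025  0.01 ] [ 493.9 -132.2  190.7] [-3.141  0.     0.635] 10.119961711306585
```

>>> move_arm:
  dp:
    - [-4,0,0]
    - [-2,0,0]
    - [-2,0,0]
    - [0,0,0]
    - [0,0,0]
  rotation:
    - [0,0,0]
    - [0,0,0]
    - [0,0,0]
    - [0,0,0]
    - [0,0,0]
  hand: [0,0,0,0,0]

```text
clock: 15.4
eef_pos: [487.0, -132.7, 191.8]
eef_rot: [3.138, -0.002, 0.635]
wrist_force: [8.1, -2.1, -0.3]
finger_gap: 10.1
finger_force: 25.0
```

```bash
python3 st.py
```

```text
15.4 [ 8.1 -2.1 -0.3] [-0.458 -1.747 -0.069] [ 487.  -132.7  191.8] [ 3.138e+00 -2.000e-03  6.350e-01] 10.068572364172214
```

>>> move_arm:
  dp:
    - [4,0,0]
    - [0,2,0]
    - [0,2,0]
    - [0,0,0]
    - [0,0,0]
  rotation:
    - [0,0,0]
    - [0,0,0]
    - [0,0,0]
    - [0,0,0]
    - [0,0,0]
  hand: [0,0,0,0,0]

```text
clock: 16.02
eef_pos: [490.2, -129.6, 191.4]
eef_rot: [3.138, 0.001, 0.635]
wrist_force: [2.5, -10.9, 0.3]
finger_gap: 10.1
finger_force: 25.0
```

```bash
python3 st.py
```

```text
16.025 [  2.5 -10.9   0.3] [-2.366 -0.537  0.051] [ 490.2 -129.6  191.4] [3.138e+00 1.000e-03 6.350e-01] 10.115093057924721
```

>>> move_arm:
  dp:
    - [0,-4,0]
    - [0,-2,0]
    - [0,-2,0]
    - [0,0,0]
    - [0,0,0]
  rotation:
    - [0,0,0]
    - [0,0,0]
    - [0,0,0]
    - [0,0,0]
    - [0,0,0]
  hand: [0,0,0,0,0]

```text
clock: 16.65
eef_pos: [489.9, -136.1, 190.9]
eef_rot: [-3.142, -0.0, 0.635]
wrist_force: [0.4, 1.0, -0.9]
finger_gap: 9.6
finger_force: 25.0
```

```bash
python3 st.py
```

```text
16.65 [ 0.4  1.  -0.9] [-0.043 -0.006  0.011] [ 489.9 -136.1  190.9] [-3.142 -0.     0.635] 9.599292098496754
```

>>> move_arm:
  dp:
    - [1,2.5,0]
    - [0,0,0]
    - [0,0,-2]
    - [0,0,-1]
    - [0,0,-1]
    - [0,0,0]
  rotation:
    - [0,0,0]
    - [0,0,0]
    - [0,0,0]
    - [0,0,0]
    - [0,0,0]
    - [0,0,0]
  hand: [0,0,0,0,0,0]

```text
clock: 17.4
eef_pos: [490.9, -133.7, 186.8]
eef_rot: [-3.141, 0.0, 0.635]
wrist_force: [0.3, 0.0, -1.5]
finger_gap: 10.0
finger_force: 25.0
```

```bash
python3 st.py
```

```text
17.4 [ 0.3  0.  -1.5] [-0.005 -0.042 -0.03 ] [ 490.9 -133.7  186.8] [-3.141  0.     0.635] 9.97022543907837
```

>>> move_arm:
  dp:
    - [0,0,-1.5]
    - [0,0,-1.5]
    - [0,0,0]
  rotation:
    - [0,0,0]
    - [0,0,0]
    - [0,0,0]
  hand: [0,0,0]

```text
clock: 17.77
eef_pos: [490.9, -133.7, 183.8]
eef_rot: [-3.141, 0.0, 0.635]
wrist_force: [0.7, -0.6, -2.2]
finger_gap: 9.7
finger_force: 25.0
```

```bash
python3 st.py
```

```text
17.775 [ 0.7 -0.6 -2.2] [ 0.023 -0.05   0.019] [ 490.9 -133.7  183.8] [-3.141  0.     0.635] 9.715386725129576
```

>>> move_arm:
  dp:
    - [0,0,-2]
    - [0,0,-2]
    - [0,0,-2]
    - [0,0,-2]
    - [0,0,-1.5]
    - [0,0,-1.5]
    - [0,0,-1]
    - [0,0,0]
  rotation:
    - [0,0,0]
    - [0,0,0]
    - [0,0,0]
    - [0,0,0]
    - [0,0,0]
    - [0,0,0]
    - [0,0,0]
    - [0,0,0]
  hand: [0,0,0,0,0,0,0,0]

```text
clock: 18.77
eef_pos: [491.3, -133.7, 173.0]
eef_rot: [3.14, -0.001, 0.635]
wrist_force: [-1.6, 2.9, 9.7]
finger_gap: 9.9
finger_force: 25.0
```

```bash
python3 st.py
```

```text
18.775 [-1.6  2.9  9.7] [ 0.326  0.594 -0.035] [ 491.3 -133.7  173. ] [ 3.14e+00 -1.00e-03  6.35e-01] 9.936987635015303
```

>>> move_arm:
  dp:
    - [-0.2,0.3,0.8]
    - [0,0,0]
    - [0,0,0]
    - [0,0,0]
    - [0,0,0]
  rotation:
    - [0,0,0]
    - [0,0,-0.1]
    - [0,0,-0.1]
    - [0,0,-0.1]
    - [0,0,0]
  hand: [0,0,0,0,0]

```text
clock: 19.4
eef_pos: [490.9, -133.5, 173.1]
eef_rot: [3.141, -0.001, 0.336]
wrist_force: [0.1, 0.5, 4.1]
finger_gap: 10.0
finger_force: 25.0
```

```bash
python3 st.py
```

```text
19.4 [0.1 0.5 4.1] [-0.073  0.07   0.059] [ 490.9 -133.5  173.1] [ 3.141e+00 -1.000e-03  3.360e-01] 9.956644465594144
```

>>> move_arm:
  dp:
    - [0,0,0]
    - [0,0,0]
    - [0,0,0]
    - [0,0,0]
    - [0,0,0]
    - [0,0,0]
  rotation:
    - [0,0,-0.1]
    - [0,0,-0.1]
    - [0,0,-0.1]
    - [0,0,-0.1]
    - [0,0,-0.1]
    - [0,0,0]
  hand: [0,0,0,0,0,0]

```text
clock: 20.15
eef_pos: [490.8, -133.4, 173.0]
eef_rot: [-3.141, -0.0, -0.162]
wrist_force: [-0.6, 0.1, 5.2]
finger_gap: 10.2
finger_force: 25.0
```

```bash
python3 st.py
```

```text
20.15 [-0.6  0.1  5.2] [-0.006  0.243 -0.065] [ 490.8 -133.4  173. ] [-3.141 -0.    -0.162] 10.167308910686732
```

>>> move_arm:
  dp:
    - [0,0,0]
    - [0,0,0]
    - [0,0,0]
    - [0,0,0]
  rotation:
    - [0,0,-0.04]
    - [0,0,-0.04]
    - [0,0,-0.04]
    - [0,0,0]
  hand: [0,0,0,0]

```text
clock: 20.65
eef_pos: [490.8, -133.4, 173.0]
eef_rot: [-3.141, -0.0, -0.281]
wrist_force: [0.5, -0.8, 5.2]
finger_gap: 9.7
finger_force: 25.0
```

```bash
python3 st.py
```

```text
20.65 [ 0.5 -0.8  5.2] [ 0.088  0.203 -0.015] [ 490.8 -133.4  173. ] [-3.141 -0.    -0.281] 9.661805415041183
```

>>> move_arm:
  dp:
    - [0,0,0]
    - [0,0,0]
    - [0,0,0]
  rotation:
    - [0,0,-0.03]
    - [0,0,-0.03]
    - [0,0,0]
  hand: [0,0,0]

```text
clock: 21.02
eef_pos: [490.4, -134.1, 173.1]
eef_rot: [3.14, -0.0, -0.341]
wrist_force: [-5.0, -5.4, 5.6]
finger_gap: 9.9
finger_force: 25.1
```

```bash
python3 st.py
```

```text
21.025 [-5.  -5.4  5.6] [-1.018  0.899  0.333] [ 490.4 -134.1  173.1] [ 3.14  -0.    -0.341] 9.938853212943926
```

>>> move_arm:
  dp:
    - [0,0,0]
    - [0,0,0]
    - [0,0,0]
  rotation:
    - [0,0,-0.03]
    - [0,0,0]
    - [0,0,0]
  hand: [0,0,0]

```text
clock: 21.4
eef_pos: [490.4, -134.2, 173.1]
eef_rot: [3.14, -0.0, -0.37]
wrist_force: [-5.4, -5.7, 6.8]
finger_gap: 10.2
finger_force: 25.6
```

```bash
python3 st.py
```

```text
21.4 [-5.4 -5.7  6.8] [-1.165  1.023  0.441] [ 490.4 -134.2  173.1] [ 3.14 -0.   -0.37] 10.208357675214636
```

>>> move_arm:
  dp:
    - [0,0,0]
    - [0,0,0]
    - [0,0,0]
    - [0,0,20]
    - [0,0,40]
    - [0,0,50]
    - [0,40,30]
    - [0,50,0]
    - [0,50,0]
    - [0,50,0]
  rotation:
    - [0,0,0.03]
    - [0,0,0]
    - [0,0,0]
    - [0,0,0]
    - [0,0,0]
    - [0,0,0]
    - [0,0,0]
    - [0,0,0]
    - [0,0,0]
    - [0,0,0]
  hand: [0,0.35,0.35,0.35,0.35,0.35,0.35,0.35,0.35,0.35]

```text
clock: 22.65
eef_pos: [490.4, 58.3, 312.7]
eef_rot: [-3.141, 0.0, -0.344]
wrist_force: [1.0, 0.4, -0.4]
finger_gap: 32.9
finger_force: 0.0
```

>>> move_arm:
  dp:
    - [0,50,0]
    - [0,50,0]
    - [0,0,0]
  rotation:
    - [0,0,0]
    - [0,0,0]
    - [0,0,0]
  hand: [0.35,0.35,0.35]

```text
clock: 23.02
eef_pos: [490.2, 159.3, 312.2]
eef_rot: [3.142, 0.001, -0.34]
wrist_force: [1.5, -0.3, -1.5]
finger_gap: 33.3
finger_force: 0.0
```

```bash
python3 st.py; python3 - <<'E'
from h import *
a=shot('scene','s4');b=shot('top','t4')
crop('t4',296,170,352,226,7.15,'b');crop('s4',290,138,370,218,5,'a')
cv2.imwrite('pics/v4.png',np.hstack([cv2.imread('pics/a.png')[:400],cv2.imread('pics/b.png')[:400,:400]]))
E
```

```text
23.025 [ 1.5 -0.3 -1.5] [0.036 0.02  0.029] [490.2 159.3 312.2] [ 3.142e+00  1.000e-03 -3.400e-01] 33.26852390244248
```

View pics/v4.png

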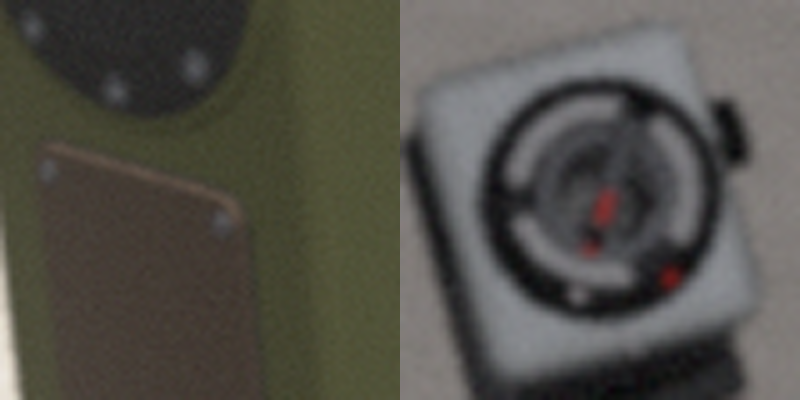

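The top crop shows the burr centred in the bore with its tabs under the ledge. The red arrow at (592,248) points to the white dot at (580,295), away from the notch triangle at (672,278). The stop was also felt as a torque of about 0.4 N m. The gripper is clear, so I'll hand in.

```bash
python3 -c "
from cell import manip
print(manip.sign_off())"
```

```text
the job is handed in; nothing more can be done
None
```

The upper burr is seated in the collar, turned clockwise to its stop at the white dot and released. I handed the job in at about 23 s; the sign-off returned no verdict.

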